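# Lock the shaker platform with its transport pin

### The job

The bench shaker is to be carried away, so its platform must be locked: find where the fork at the front of the shaker sits, slide the platform across until the hole in its hanging tongue lines up with the fork's holes, and push the loose lock pin through fork and tongue from the front until its flat head sits fully home against the fork. Leave the tape roll, the timer and the dropper bottle where they are.

Things in the scene. Friction and masses are not known exactly. Their poses are not given: they have to be found in the camera images.
- lock_pin: Loose steel pin lying flat, 45 g. Round shank 10 mm thick, 66 mm long, its last 11 mm tapering to a 4 mm nose; flat head 12 mm long (x), 26 wide (y), 10 thick (z). Origin on the pin's axis at the shoulder (where head meets shank), 5 mm above the worktop; x points to the nose (tip at x = +66 mm, back of head at -12 mm); z up as it lies.
- shaker: White bench shaker, body 185 x 190 mm, 42 high, immovable; origin on the worktop below its middle, x away from the robot's side, y along the platform's travel, z up. In front of it stands the immovable lock fork: two upright aluminium cheeks 44 mm wide (y), 52 high, 8 thick, with an in-line 12 mm hole in the middle of each, hole axis along x, 34 mm above the worktop.
- tongue_hole (a point): Front mouth of the 12 mm hole in the tongue, a steel plate 100 mm wide, 8 thick, hanging from the platform into the fork's gap; 34 mm high, at x = -142.5 mm on the shaker, axes as the shaker's. In x on the shaker: front cheek -153 to -145, rear cheek -132 to -124 mm. The fork is set by hand: its middle is somewhere in y = -12 to +12 mm, given by no reading; feel or look for it.
- bar_mid (a point): Point on the axis of the left of two round clamping bars (16 mm thick, 184 mm clear length along x, 120 mm apart) on the platform, 80 mm above the worktop, 10 mm clear of the plate below. From tongue_hole: +102.5 mm in x, +60 in y, +46 in z; axes as the shaker's. Plate 236 x 210 mm, top 62 mm high. The platform slides along y, +-34 mm; friction holds it.
- tape_roll: Bystander: roll of tape lying flat, 86 mm across, 24 mm high; origin at the centre of its underside.
- timer: Bystander: white bench timer lying flat, 62 x 62 x 18 mm; origin at the centre of its underside.
- dropper_bottle: Bystander: small brown dropper bottle standing, 34 mm across, 102 mm high; origin at the centre of its underside.

How it is judged:
At the end, for the whole second after the job is handed in: The pin rests through fork and tongue: its shoulder 10.5 mm before the tongue (at the front cheek's face) within 2 to 3 mm, within 3 mm of the axis of the tongue's hole and 0.12 rad of its direction; the tongue's hole is within 14 mm of the shaker's middle line, where the fork stands (x of lock_pin in the frame of tongue_hole between -0.0135 and -0.0085 m and y of lock_pin in the frame of tongue_hole between -0.003 and 0.003 m and z of lock_pin in the frame of tongue_hole between -0.003 and 0.003 m and angle between the x axis of lock_pin and the x axis of tongue_hole, either way round below 0.12 rad and y of tongue_hole in the frame of shaker between -0.014 and 0.014 m and linear speed of lock_pin below 0.01 m/s); the robot touches nothing.
It fails at once if a bystander (tape roll, timer, dropper bottle) is shifted by more than 20 mm (distance of any of tape_roll, timer, dropper_bottle from where it was at the start of the episode above 0.02 m).
It also fails if it takes over 72 s, if anything falls off the work surface, if the arm or the gripper's body presses on something with over 40 N, if the wrist force passes 120 N, or if a joint passes its speed limit or range.

### The arm

A 6-joint arm with a two-finger parallel gripper is mounted at the origin on a cart in front of the work surface, level with it; the furniture and walls round the work are solid. World frame = base frame: x ahead of the robot, y to its left, z up, the work surface at z = 0. Lengths are in m, angles in rad, forces in N, time in s.
With the tool pointing down it reaches from about 0.3 to 0.85 m from the base axis. Payload 4.2 kg.
Tool frame: the origin (TCP) lies on the mounting face of the last link; the fingertips stand 191 mm ahead of it and the grasp point (between the pads) lies 172 mm ahead of it; z points along the fingers, y is the line along which they close (so a half turn about z gives the same grasp; the last joint's range is limited). The gripper opens to 91 mm and grips with 3 to 60 N. Pads are 32 mm wide; open, the fingers measure 118 mm over their backs; the gripper's body (76 mm by 178 mm) begins 60 mm behind the grasp point.
Start: joints at [1.129, 0.32, 1.565, -0, 1.257, -0.02], TCP at [0.235, 0.525, 0.405] pointing down, gripper open.
Joint ranges: [-3.11, 3.11], [-0.84, 2.01], [0.21, 2.61], [-1.34, 4.49], [0.05, 2.63], [-2.56, 2.56]. Speed limits (rad/s): [2.57, 2.57, 3.14, 3.14, 3.14, 3.14].

### API

Orientations are given as a unit quaternion [x, y, z, w].
In Python, from rig import sense, grab_frame, camera_model, sign_off gives the robot as it stands.
- The arm moves only by the tool drive_tool, never from a script. Its argument "targets" is a list of rows, each a list of 5 numbers: the opening, from -1 (shut) to 1 (fully open), then the shift along the tool's x, y, z as a fraction of full scale, then the turn about the tool's z as a fraction of full scale. In form: [[grip, x, y, z, yaw], ...]. A call has 1 to 5 rows; each row is the pose to reach, as a shift and turn from the pose commanded when the call began, along the tool's axes at that moment; what a row does not reach only later rows make up. Full scale, the value 1, is 0.3 m for a shift and 60 degrees for a turn. A row lasts 1/10 s, in which the tool goes at most 50 mm and 8.59 degrees, less where a joint would pass 70% of its speed; a pose out of reach is approached as far as the arm can. A call with a number of a shift or a turn outside -1 to 1 is refused whole. A call with a gripper value outside its range is refused whole. The fingers move at their own pace and stop on an object; "grip_force" is the grip in N (left out, the last holds). Time passes only in rows, so rows that repeat a pose let the fingers close. It gives the time, the measured TCP pose, the force, the opening and the grip force at its end, in the units of the state.
- sense(): the state, without advancing time (a new reading comes with each control period).
- grab_frame(name): name is "scene" or "top" or "wrist"; returns (picture, depth): 420x560x3 uint8, red, green, blue; 420x560 float32, m along the optical axis (not along the pixel's ray), 0 where there is no reading.
- camera_model(name): a dict with "K" (3x3 intrinsics, pixels), "cam_to_world" (4x4, takes a point from camera to world coordinates); the wrist camera has in their place "tool_from_camera" (4x4, takes a point from camera to tool coordinates, whose origin is the TCP and whose axes are the flange's). Camera axes: x right, y up, looking along -z (the intrinsics and any distortion apply to the point x, -y, -z); pixel columns grow to the right and rows downward; lengths in m; the calibration is good to about 2 mm. The wrist camera is an equidistant fisheye: a pixel r from the principal point sees the ray r / f radians off the axis. A picture is of the moment at which its call begins: read the wrist's pose just before it. camera_model takes no time and is no camera call.
- sign_off(): hands the job in; it is judged then, once.
The state is a dict: "time_s": time; "joint_positions": joint angles; "dq": joint speeds; "tau": joint torques, N m; "ee_pos": TCP position; "tool_rot": TCP orientation; "ft_force": force on the tool from outside, world axes, zero at the start; "torque": the same for the moment, N m; "finger_gap": opening from 0.0 (shut) to 1.0 (fully open); "finger_force": force on a finger pad.
Only numpy, scipy, OpenCV 4.12 (cv2) and the standard library are available. Lean on these libraries where they do the work, as an engineer would, in place of code of your own. Each camera call takes 0.05 s, during which the arm holds its last target. There are 200 camera calls.

## Working session

There is one attempt and no reset: what is moved stays moved. The work goes in short steps, Python scripts to look and compute and a tool call to move; the robot and the scene stay as the last step left them, time stands still between calls to the robot, and variables do not carry over. Pictures are saved under pics/ and viewed, at most 10 in all, crops included, and the job is handed in when it is done.

Besides the shell and the picture viewer there is one more tool, called after "Emit:" as name([rows], argument=value, ...), one row to a line, values as JSON. drive_tool: Moves the arm, as the interface text tells. Shift numbers are shares of 0.3 m and turn numbers shares of 60 degrees, none past 1 either way. Its arguments: {"type":"object","properties":{"targets":{"type":"array"},"grip_force":{"type":"number"}},"required":["targets"]}

```bash
ls; mkdir -p pics
cat > h.py <<'E'
import numpy as np, cv2
from rig import sense, grab_frame, camera_model, sign_off
from scipy.spatial.transform import Rotation as R
def px2w(name,u,v,d):
    m=camera_model(name);K=np.array(m["K"]);T=np.array(m["cam_to_world"])
    x=(u-K[0,2])/K[0,0]*d;y=(v-K[1,2])/K[1,1]*d
    return (T@np.array([x,-y,-d,1]))[:3]
def px2z(name,u,v,z):
    a=px2w(name,u,v,1.);c=np.array(camera_model(name)["cam_to_world"])[:3,3]
    return c+(a-c)*(z-c[2])/(a[2]-c[2])
def shot(name):
    p,d=grab_frame(name);np.savez(f"{name}.npz",p=p,d=d);return p,d
E
python3 - <<'E'
from h import *
s=sense();print(s)
for n in("top","scene"):
    p,d=shot(n);cv2.imwrite(f"pics/{n}0.png",cv2.cvtColor(p,cv2.COLOR_RGB2BGR))
    m=camera_model(n);print(n,{k:np.round(v,3).tolist() if not isinstance(v,str) else v for k,v in m.items()})
print(camera_model("wrist"))
E
```

```text
pics
{'time_s': 0.0, 'joint_positions': array([ 1.12901355e+00,  3.20301263e-01,  1.56565791e+00, -3.84955617e-05,
        1.25736781e+00, -2.00190641e-02]), 'dq': array([ 0.00016099,  0.00066226,  0.00115935,  0.00108094, -0.0021438 ,
        0.00047944]), 'tau': array([-2.11393060e-03, -4.12464988e+01, -2.31969255e+01,  7.28044426e-02,
        4.54474089e-02, -1.46208849e-04]), 'ee_pos': array([0.23533497, 0.52446367, 0.4039228 ]), 'tool_rot': array([ 2.09316403e-01,  9.77847581e-01, -8.48335112e-04, -1.80634426e-04]), 'ft_force': array([-0.87166651, -0.9699308 ,  0.24099207]), 'torque': array([ 0.0047171 , -0.0202117 , -0.00270143]), 'finger_force': 0.0, 'finger_gap': 1.0010381375184514}
top {'K': [[465.056, 0.0, 282.725], [0.0, 465.056, 217.793], [0.0, 0.0, 1.0]], 'cam_to_world': [[-0.05, 0.974, -0.219, 0.258], [-0.999, -0.048, 0.011, -0.046], [-0.0, 0.219, 0.976, 1.437], [0.0, 0.0, 0.0, 1.0]]}
scene {'K': [[391.686, 0.0, 281.369], [0.0, 391.686, 205.201], [0.0, 0.0, 1.0]], 'cam_to_world': [[0.725, 0.404, -0.558, -0.015], [-0.688, 0.444, -0.573, -0.63], [0.016, 0.8, 0.6, 0.706], [0.0, 0.0, 0.0, 1.0]]}
{'K': array([[325.1922621 ,   0.        , 285.35068797],
       [  0.        , 325.1922621 , 211.38546547],
       [  0.        ,   0.        ,   1.        ]]), 'tool_from_camera': array([[ 4.46812256e-04,  9.68639625e-01,  2.48469469e-01,
         6.93678960e-02],
       [ 9.99999847e-01, -3.51574399e-04, -4.27671431e-04,
        -8.77424615e-04],
       [-3.26903990e-04,  2.48469622e-01, -9.68639634e-01,
         2.00317034e-02],
       [ 0.00000000e+00,  0.00000000e+00,  0.00000000e+00,
         1.00000000e+00]])}
```

View pics/top0.png

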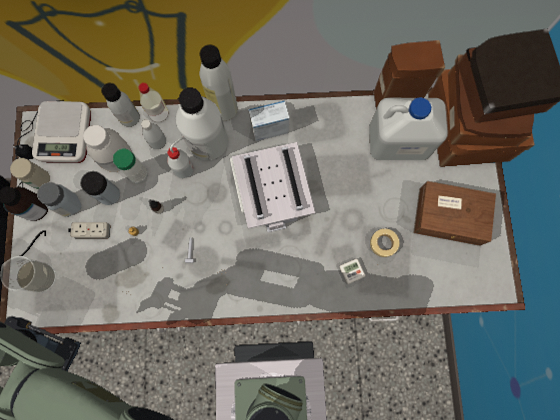

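View pics/scene0.png

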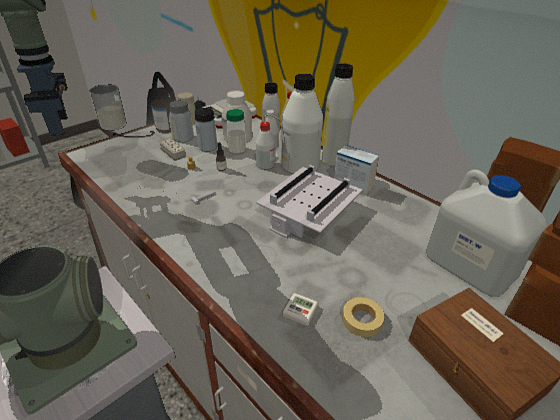

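Run:
```python
from h import *
p=np.load("top.npz")["p"];q=np.load("scene.npz")["p"]
a=cv2.resize(p[130:280,170:330],None,fx=4,fy=4,interpolation=cv2.INTER_CUBIC)
cv2.imwrite("pics/c1.png",cv2.cvtColor(a,cv2.COLOR_RGB2BGR))
```

```text
(no output)
```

View pics/c1.png

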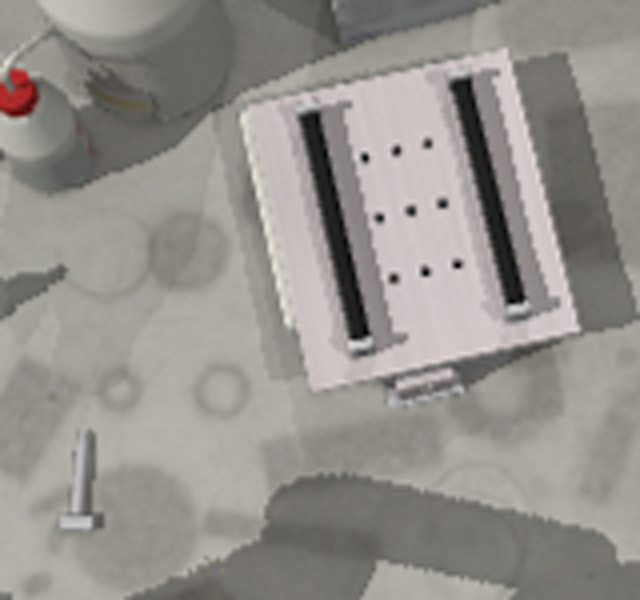

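Run:
```python
from h import *
f=lambda u,v,z:px2z("top",170+u/4,130+v/4,z)[:2]
pr=lambda n,x:print(n,np.round(x,4))
head=f(81,523,.01);nose=f(87,432,.005);pr("head",head);pr("nose",nose);d=nose-head;pr("pin len/ang",[np.hypot(*d),np.arctan2(d[1],d[0])])
C=[f(*c,.062) for c in((240,115),(508,50),(578,330),(315,390))]
for c in C:pr("c",c)
pr("mid",np.mean(C,0));
for a,b in((3,0),(2,1),(1,0),(2,3)):
    e=C[b]-C[a];pr("edge",[np.hypot(*e),np.arctan2(e[1],e[0])])
for a,b in (((360,342),(312,110)),((515,308),(462,80))):
    A,B=f(*a,.088),f(*b,.088);e=B-A;pr("bar",[*A,*B,*(A+B)/2,np.hypot(*e),np.arctan2(e[1],e[0])])
pr("forkfrontL,R top",[*f(390,402,.052),*f(465,388,.052)])
pr("yaw tool",R.from_quat(sense()["tool_rot"]).as_matrix())
```

```text
head [0.4565 0.2296]
nose [0.5284 0.2255]
pin len/ang [ 0.0721 -0.0576]
c [0.7629 0.0938]
c [ 0.8064 -0.118 ]
c [ 0.5779 -0.1583]
c [0.5413 0.0428]
mid [ 0.6721 -0.0349]
edge [0.2274 0.2265]
edge [0.232  0.1749]
edge [0.2162 1.7732]
edge [0.2044 1.7507]
bar [0.5707 0.0064 0.7547 0.036  0.6627 0.0212 0.1863 0.1597]
bar [ 0.591  -0.1103  0.7733 -0.0799  0.6822 -0.0951  0.1848  0.1651]
forkfrontL,R top [ 0.5313 -0.0131  0.5393 -0.0705]
yaw tool [[-9.123e-01  4.094e-01 -7.000e-04]
 [ 4.094e-01  9.123e-01 -1.500e-03]
 [ 0.000e+00 -1.600e-03 -1.000e+00]]
```

Emit:
drive_tool([
  [1, -0.473, -0.5, 0.171, 0],
  [1, -0.473, -0.5, 0.171, 0],
  [1, -0.473, -0.5, 0.171, 0],
  [1, -0.473, -0.5, 0.171, 0],
  [1, -0.473, -0.5, 0.171, 0],
])

```text
time_s: 0.6
ee_pos: [0.3033, 0.3257, 0.3519]
tool_rot: [0.211, 0.978, -0.002, -0.001]
ft_force: [-0.4, -0.5, 0.5]
finger_gap: 1.003
finger_force: 0.0
```

Emit:
drive_tool([
  [1, -0.473, -0.5, 0.171, 0],
  [1, -0.473, -0.5, 0.171, 0],
  [1, -0.473, -0.5, 0.171, 0],
  [1, -0.473, -0.5, 0.171, 0],
  [1, -0.473, -0.5, 0.171, 0],
])

```text
time_s: 1.1
ee_pos: [0.372, 0.1317, 0.3012]
tool_rot: [0.211, 0.977, -0.001, -0.001]
ft_force: [-1.2, -0.2, -0.3]
finger_gap: 1.001
finger_force: 0.0
```

Emit:
drive_tool([
  [1, -0.473, -0.5, 0.171, -0.57],
  [1, -0.473, -0.5, 0.171, -0.57],
  [1, -0.473, -0.5, 0.171, -0.57],
  [1, -0.473, -0.5, 0.171, -0.57],
  [1, -0.473, -0.5, 0.171, -0.57],
])

```text
time_s: 1.6
ee_pos: [0.4404, -0.0614, 0.2506]
tool_rot: [-0.09, 0.996, 0.0, 0.001]
ft_force: [0.5, 1.2, -0.0]
finger_gap: 0.999
finger_force: 0.0
```

```bash
cat >> h.py <<'E'
def wcam(s):
    T=np.eye(4);T[:3,:3]=R.from_quat(s["tool_rot"]).as_matrix();T[:3,3]=s["ee_pos"]
    return T@np.array(camera_model("wrist")["tool_from_camera"])
def wray(T,u,v):
    K=camera_model("wrist")["K"];a=np.array([u-K[0,2],v-K[1,2]])/K[0,0];r=np.hypot(*a)
    s=np.sin(r)/r if r>1e-9 else 1.
    return T[:3,:3]@np.array([a[0]*s,-a[1]*s,-np.cos(r)])
def wz(T,u,v,z):
    d=wray(T,u,v);return T[:3,3]+d*(z-T[2,3])/d[2]
E
python3 - <<'E'
from h import *
s=sense();p,d=shot("wrist");np.save("wT.npy",wcam(s))
cv2.imwrite("pics/w0.png",cv2.cvtColor(cv2.resize(p,None,fx=1.4,fy=1.4,interpolation=cv2.INTER_CUBIC),cv2.COLOR_RGB2BGR))
E
```

```text
(no output)
```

View pics/w0.png

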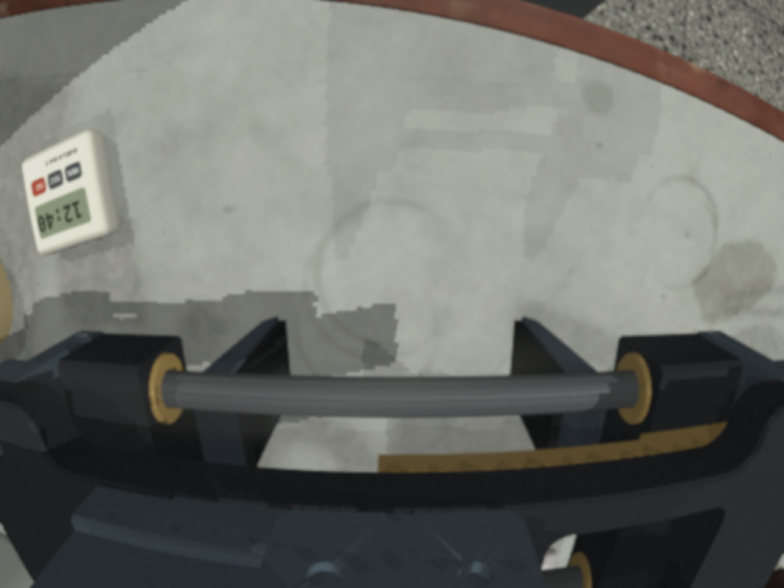

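Emit:
drive_tool([
  [1, -0.2, 0.05, -0.267, 0],
  [1, -0.585, 0.141, -0.267, 0],
  [1, -0.585, 0.141, -0.267, 0],
  [1, -0.585, 0.141, -0.267, 0],
  [1, -0.585, 0.141, -0.267, 0],
])

```text
time_s: 2.15
ee_pos: [0.6097, 0.0146, 0.3325]
tool_rot: [-0.088, 0.996, 0.0, 0.004]
ft_force: [-0.7, -0.6, 0.1]
finger_gap: 0.998
finger_force: 0.0
```

Run:
```python
from h import *
s=sense();p,d=shot("wrist");np.save("wT.npy",wcam(s));print(s["ee_pos"],s["tool_rot"])
cv2.imwrite("pics/w1.png",cv2.cvtColor(cv2.resize(p,None,fx=1.4,fy=1.4,interpolation=cv2.INTER_CUBIC),cv2.COLOR_RGB2BGR))
```

```text
[0.60974863 0.01462547 0.33245789] [-8.83445684e-02  9.96081679e-01  2.75089067e-04  4.05578836e-03]
```

View pics/w1.png

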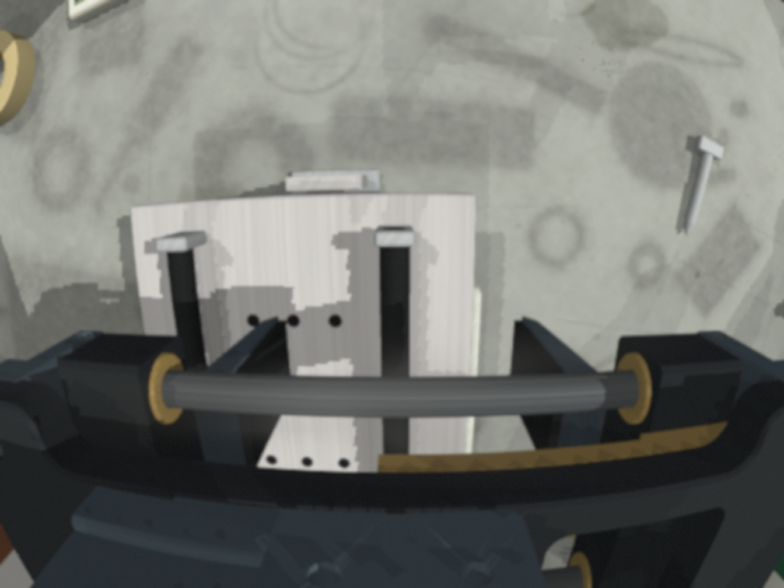

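Run:
```python
from h import *
p=np.load("wrist.npz")["p"]
o=np.zeros((560,790,3),np.uint8)
up=lambda a,k:cv2.resize(a,None,fx=k,fy=k,interpolation=cv2.INTER_CUBIC)
o[:240,:540]=up(p[115:155,195:285],6)
o[:,550:790]=up(p[90:170,480:520],6)[:480].shape and np.vstack([up(p[90:170,480:520],6),np.zeros((80,240,3),np.uint8)])
o[260:560,:540]=up(p[130:190,255:363],5)
cv2.imwrite("pics/c2.png",cv2.cvtColor(o,cv2.COLOR_RGB2BGR))
```

```text
(no output)
```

View pics/c2.png

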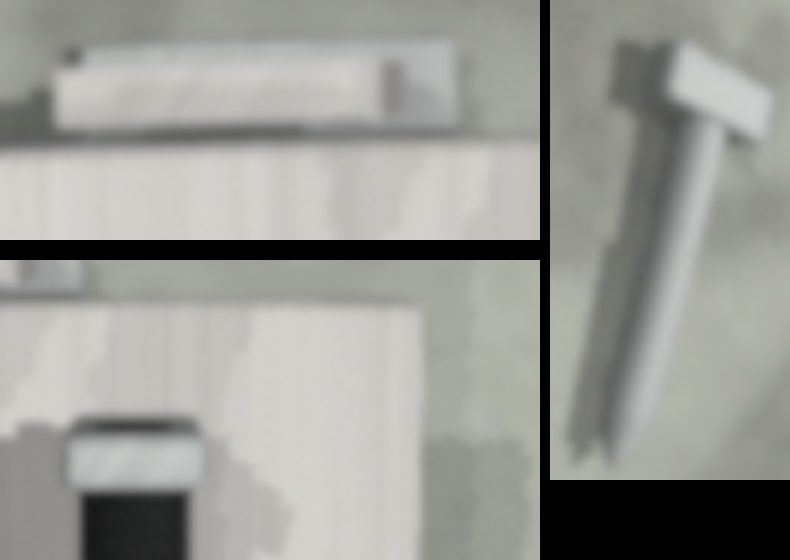

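Run:
```python
from h import *
z=np.load("wrist.npz");d=z["d"];T=np.load("wT.npy");K=camera_model("wrist")["K"]
def P(u,v):
    r=wray(T,u,v);c=T[:3,:3].T@r;return T[:3,3]+r*d[v,u]/(-c[2])
print(T[:3,3])
for v in range(119,142,1):
    print(v,[int(round(1000*P(u,v)[2])) for u in range(198,282,4)])
```

```text
[0.54126103 0.0015884  0.31186196]
119 [-1, 0, 1, 0, 0, 1, 0, 0, -1, 1, 0, 1, -2, 1, 1, 0, 1, 1, 0, 2, 1]
120 [0, 1, 1, 0, 0, 1, 0, -2, -1, 0, -1, -2, 1, 0, 1, 0, 0, 0, 0, 0, -2]
121 [-1, 0, 0, 0, 0, 1, 312, -1, 0, 1, 1, 0, 0, 0, 0, 0, 6, 6, 3, 0, 1]
122 [0, 0, 0, -1, 0, 0, 5, 5, 6, 6, 7, 6, 6, 6, 7, 5, 6, 5, 6, 1, 0]
123 [312, 0, -1, 6, 5, 6, 7, 5, 5, 5, 6, 7, 7, 6, 6, 5, 6, 7, 5, 312, 0]
124 [1, 1, 1, 6, 6, 6, 6, 6, 6, 6, 6, 7, 6, 5, 6, 5, 6, 7, 5, 1, -1]
125 [1, 0, -1, 6, 6, 7, 7, 6, 6, 5, 6, 8, 51, 53, 53, 51, 7, 5, 5, 1, 1]
126 [1, 0, 0, 6, 52, 52, 51, 52, 52, 52, 53, 52, 52, 50, 53, 52, 6, 5, 6, -1, -1]
127 [0, -1, 52, 52, 53, 51, 52, 51, 53, 53, 312, 52, 52, 53, 51, 52, 5, 6, 6, 0, 0]
128 [0, -1, 51, 52, 52, 53, 52, 52, 51, 52, 52, 52, 51, 52, 53, 52, 6, 6, 5, 1, -1]
129 [0, 0, 51, 52, 51, 52, 53, 52, 52, 52, 52, 51, 52, 52, 51, 53, 7, 6, 6, 0, -1]
130 [-1, 0, 52, 52, 52, 52, 52, 53, 52, 51, 53, 53, 53, 52, 52, 53, 5, 5, 5, -1, 0]
131 [0, 0, 53, 52, 51, 51, 52, 52, 53, 52, 52, 52, 51, 51, 53, 45, 7, 6, 6, -1, 0]
132 [0, 1, 52, 52, 53, 53, 52, 51, 52, 52, 54, 52, 52, 52, 51, 47, 6, 5, 6, -2, -1]
133 [0, 1, 51, 52, 51, 52, 52, 51, 53, 52, 52, 51, 51, 51, 52, 45, 6, 5, 7, 0, 0]
134 [0, 0, 52, 52, 52, 52, 52, 50, 53, 51, 52, 54, 53, 53, 52, 47, 5, 6, 6, 0, 1]
135 [0, 1, 52, 52, 52, 7, 6, 7, 7, 5, 6, 6, 5, 6, 6, 6, 6, 5, 6, 0, 0]
136 [0, 0, 52, 50, 52, 7, 6, 5, 7, 5, 5, 6, 6, 7, 7, 20, 20, 21, 20, 0, 0]
137 [0, -2, 0, 5, 15, 15, 17, 18, 16, 17, 17, 18, 18, 19, 47, 48, 46, 50, 33, 1, 0]
138 [11, 13, 14, 14, 43, 44, 44, 46, 47, 46, 47, 47, 46, 59, 62, 61, 61, 62, 61, 61, 61]
139 [42, 44, 43, 60, 61, 61, 59, 61, 60, 60, 63, 60, 61, 63, 62, 61, 61, 61, 61, 62, 62]
140 [61, 60, 59, 62, 62, 61, 62, 61, 61, 62, 61, 62, 62, 61, 62, 62, 61, 62, 62, 63, 61]
141 [62, 62, 63, 62, 62, 61, 62, 63, 62, 61, 61, 62, 62, 62, 62, 61, 62, 62, 63, 63, 63]
```

Run:
```python
from h import *
T=np.load("wT.npy")
c1=lambda u,v,z:wz(T,195+(u+.0)/6,115+v/6,z)[:2]
c3=lambda u,v,z:wz(T,255+u/5,130+(v-260)/5,z)[:2]
c2=lambda u,v,z:wz(T,480+(u-550)/6,90+v/6,z)[:2]
pr=lambda n,x:print(n,np.round(x,4))
th=0.17
M=np.array([[np.cos(th),np.sin(th)],[-np.sin(th),np.cos(th)]])
for n,u,v,z in(("top front L",60,70,.052),("top front R",380,57,.052),("top rear L",57,128,.052),("top rear R",385,120,.052),("base FL",85,48,.006),("base FR",455,40,.006),("base RR",458,125,.006),("plate front at left",0,142,.062),("plate front right",540,138,.062)):
    q=c1(u,v,z);pr(n,[*q,*(M@q)])
q=c3(422,308,.062);pr("plate front-left corner",[*q,*(M@q)])
A=c3(84,492,.088);B=c3(186,492,.088);pr("bar edges at clamp",[*A,*B,*(M@A),*(M@B)])
# clamp ends & bars lower
f=lambda u,v,z:wz(T,u/1.4,v/1.4,z)[:2]
for n,u,v,z in(("left bar far L edge",383,375,.08),("left bar far R",409,375,.08),("bar far2 L",383,450,.08),("bar far2 R",410,450,.08),("platecorner R front",132,209,.062),("platecorner L front",474,196,.062),("edge L",474,370,.062),("body edge",480,292,.042),("body edge",477,370,.042)):
    q=f(u,v,z);pr(n,[*q,*(M@q)])
# pin
for n,u,v,z in(("head FL",680,42,.010),("head FR",773,92,.010),("head BR",765,132,.010),("head BL",668,95,.01),("nose",613,458,.005),("shank base",697,125,.008),("shank mid",665,270,.008)):
    pr("pin "+n,c2(u,v,z))
```

```text
top front L [ 0.551  -0.0626  0.5325 -0.1549]
top front R [ 0.5429 -0.02    0.5317 -0.1115]
top rear L [ 0.5589 -0.0618  0.5403 -0.1555]
top rear R [ 0.551  -0.0179  0.5401 -0.1109]
base FL [ 0.5487 -0.0704  0.5289 -0.1623]
base FR [ 0.5386 -0.0127  0.5287 -0.1037]
base RR [ 0.5517 -0.01    0.542  -0.1032]
plate front at left [ 0.5611 -0.0668  0.5417 -0.1607]
plate front right [ 0.5496  0.0027  0.5421 -0.0903]
plate front-left corner [ 0.5429  0.044   0.5425 -0.0485]
bar edges at clamp [ 0.5766 -0.0018  0.5741  0.0122  0.568  -0.0993  0.5679 -0.0851]
left bar far L edge [ 0.6484  0.0113  0.641  -0.0985]
left bar far R [ 0.6458  0.0256  0.6408 -0.084 ]
bar far2 L [ 0.6984  0.0195  0.6917 -0.0989]
bar far2 R [ 0.6955  0.0356  0.6915 -0.0826]
platecorner R front [ 0.581  -0.1592  0.5457 -0.2552]
platecorner L front [ 0.5433  0.0434  0.5429 -0.0491]
edge L [ 0.6441  0.0657  0.646  -0.0443]
body edge [ 0.6005  0.0626  0.6024 -0.0399]
body edge [ 0.6521  0.0728  0.655  -0.0386]
pin head FL [0.4545 0.2211]
pin head FR [0.4563 0.2453]
pin head BR [0.4642 0.2448]
pin head BL [0.465  0.2202]
pin nose [0.5317 0.2273]
pin shank base [0.4677 0.2295]
pin shank mid [0.4958 0.228 ]
```

Emit:
drive_tool([
  [1, 0, -0.01, 0.12, -0.007],
  [1, 0, -0.01, 0.248, -0.007],
  [1, 0, -0.01, 0.248, -0.007],
  [1, 0, -0.01, 0.248, -0.007],
])

```text
time_s: 2.6
ee_pos: [0.6044, 0.009, 0.2558]
tool_rot: [-0.091, 0.996, 0.0, -0.001]
ft_force: [-0.9, 0.5, 0.2]
finger_gap: 1.004
finger_force: 0.0
```

Emit:
drive_tool([
  [-1, 0, 0, 0, 0],
  [-1, 0, 0, 0, 0],
  [-1, 0, 0, 0, 0],
  [-1, 0, 0, 0, 0],
  [-1, 0, 0, 0, 0],
], grip_force=25)

```text
time_s: 3.1
ee_pos: [0.6055, 0.009, 0.2567]
tool_rot: [-0.091, 0.996, 0.0, 0.0]
ft_force: [0.4, -0.1, -0.6]
finger_gap: 0.593
finger_force: 0.0
```

Emit:
drive_tool([
  [-1, 0, 0, 0, 0],
  [-1, 0, 0, 0, 0],
  [-1, 0, 0, 0, 0],
  [-1, 0, 0, 0, 0],
  [-1, 0, 0, 0, 0],
])

```text
time_s: 3.6
ee_pos: [0.6055, 0.0093, 0.2565]
tool_rot: [-0.091, 0.996, 0.0, -0.0]
ft_force: [-0.7, 0.6, 0.8]
finger_gap: 0.169
finger_force: 25.0
```

Run:
```python
from h import *
s=sense();print(s)
th=.184;c,k=np.cos(th),np.sin(th);M=R.from_quat(s["tool_rot"]).as_matrix();g=s["ee_pos"]+M@[0,0,.172]
print("grasp",g,"shaker-rot frame",c*g[0]+k*g[1],-k*g[0]+c*g[1],"tool y ang",np.arctan2(-M[0,1],M[1,1]))
```

```text
{'time_s': 3.6, 'joint_positions': array([-3.86170741e-03,  4.91133532e-01,  1.69342667e+00,  9.05563399e-04,
        9.57201245e-01, -1.75728490e+00]), 'dq': array([ 0.00305161, -0.0003636 ,  0.001367  , -0.00454046, -0.00361352,
        0.00190758]), 'tau': array([ 2.35801069e-01, -4.64949775e+01, -1.94170904e+01, -2.29163091e-01,
        2.51836411e-02, -4.09891165e-02]), 'ee_pos': array([0.60550177, 0.00926906, 0.25651544]), 'tool_rot': array([-9.09269189e-02,  9.95857495e-01,  3.76509631e-04, -4.88358533e-05]), 'ft_force': array([-0.7272479 ,  0.57431953,  0.7605642 ]), 'torque': array([ 0.40105943,  0.09088189, -0.03524576]), 'finger_force': 25.005169808864594, 'finger_gap': 0.16854397323864384}
grasp [0.60547326 0.00939651 0.08451548] shaker-rot frame 0.596971911215922 -0.10154161439934234 tool y ang 0.18210536258053642
```

Emit:
drive_tool([
  [-1, 0, 0.02, 0, 0],
  [-1, 0, 0.04, 0, 0],
  [-1, 0, 0.055, 0, 0],
  [-1, 0, 0.067, 0, 0],
  [-1, 0, 0.067, 0, 0],
])

```text
time_s: 4.1
ee_pos: [0.6018, 0.0297, 0.2565]
tool_rot: [-0.091, 0.996, 0.001, -0.0]
ft_force: [-0.5, 1.0, -0.6]
finger_gap: 0.165
finger_force: 25.0
```

Emit:
drive_tool([
  [1, 0, 0, 0, 0],
  [1, 0, 0, 0, 0],
  [1, 0, 0, 0, 0],
  [1, 0, 0, 0, 0],
  [1, 0, 0, 0, 0],
])

```text
time_s: 4.6
ee_pos: [0.6019, 0.0287, 0.2566]
tool_rot: [-0.091, 0.996, 0.0, 0.0]
ft_force: [0.4, -0.8, -0.8]
finger_gap: 0.579
finger_force: 0.0
```

Emit:
drive_tool([
  [1, 0, 0, -0.08, 0],
  [1, 0, 0, -0.16, 0],
  [1, 0, 0, -0.248, 0],
  [1, 0, 0, -0.248, 0],
  [1, 0, 0, -0.248, 0],
])

```text
time_s: 5.1
ee_pos: [0.6017, 0.0287, 0.3311]
tool_rot: [-0.091, 0.996, 0.0, 0.0]
ft_force: [-0.7, -0.6, -0.6]
finger_gap: 0.989
finger_force: 0.0
```

Run:
```python
from h import *
grab_frame("top");s=sense();p,d=shot("wrist");np.save("wT.npy",wcam(s));print(s["ee_pos"],s["tool_rot"],abs(s["dq"]).max())
o=np.zeros((560,790,3),np.uint8)
up=lambda a,k:cv2.resize(a,None,fx=k,fy=k,interpolation=cv2.INTER_CUBIC)
o[:240,:540]=up(p[115:155,195:285],6)
o[:480,550:790]=up(p[90:170,480:520],6)
o[260:560,:540]=up(p[130:190,255:363],5)
cv2.imwrite("pics/c3.png",cv2.cvtColor(o,cv2.COLOR_RGB2BGR))
```

```text
[0.60151485 0.02875269 0.33008301] [-9.10346776e-02  9.95847455e-01  1.10266438e-04 -7.21756378e-04] 0.015943086305514075
```

View pics/c3.png

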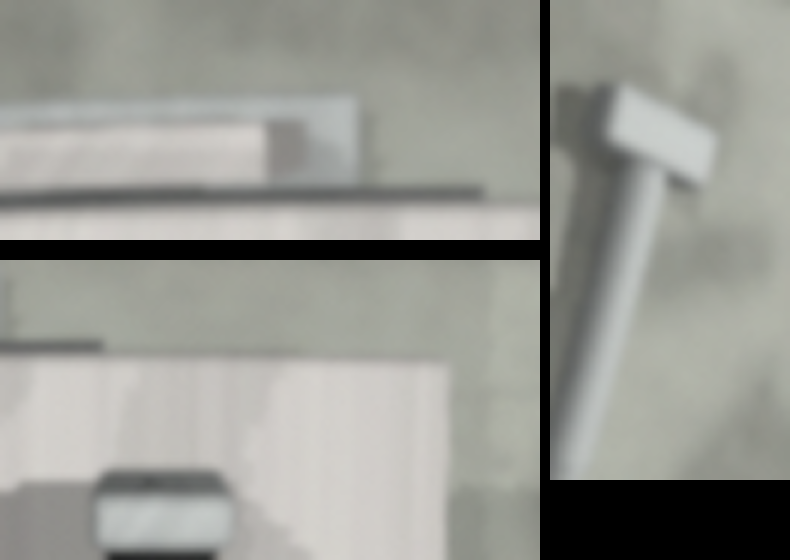

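```bash
cat > m.py <<'E'
from h import *
T=np.load("wT.npy");p=np.load("wrist.npz")["p"]
th=.184;M=np.array([[np.cos(th),np.sin(th)],[-np.sin(th),np.cos(th)]])
c1=lambda u,v,z:M@wz(T,195+u/6,115+v/6,z)[:2]
c3=lambda u,v,z:M@wz(T,255+u/5,130+(v-260)/5,z)[:2]
c2=lambda u,v,z:wz(T,480+(u-550)/6,90+v/6,z)[:2]
E
python3 - <<'E'
from m import *
g=cv2.cvtColor(p,cv2.COLOR_RGB2GRAY).astype(int)
print("cheek row 139",g[139,170:250].tolist())
for r in(175,178,181,184,188):print("bar row",r,g[r,265:310].tolist())
pr=lambda n,x:print(n,np.round(x,4))
pr("cheek left front",c1(266,124,.052));pr("cheek left rear",c1(270,184,.052));pr("base left",c1(358,140,.006))
for z in(.04,.05,.058):pr("tongue left end",c1(484,190,z))
pr("plate corner",c3(447,362,.062));pr("bar",[*c3(105,552,.08),*c3(217,552,.08)])
for n,u,v,z in(("head BL",625,84,.010),("head BR",718,135,.010),("head FR",704,178,.010),("head FL",608,138,.01),("shank base",643,165,.008),("shank mid",590,370,.008)):
    pr("pin "+n,c2(u,v,z))
E
```

```text
cheek row 139 [160, 158, 158, 159, 159, 159, 159, 160, 158, 157, 155, 151, 148, 144, 138, 145, 172, 193, 200, 202, 201, 201, 200, 200, 199, 197, 194, 191, 191, 192, 192, 193, 194, 197, 198, 197, 195, 193, 191, 192, 193, 196, 196, 194, 195, 195, 197, 199, 199, 198, 195, 195, 195, 196, 196, 196, 197, 197, 198, 199, 199, 200, 200, 203, 203, 203, 202, 200, 189, 164, 144, 138, 137, 137, 138, 142, 149, 157, 161, 164]
bar row 175 [147, 147, 147, 147, 147, 147, 146, 143, 133, 114, 101, 98, 98, 98, 98, 98, 98, 95, 93, 92, 94, 95, 98, 100, 100, 99, 100, 101, 104, 106, 106, 106, 107, 111, 122, 142, 161, 177, 188, 196, 201, 203, 203, 203, 204]
bar row 178 [141, 143, 143, 143, 143, 143, 142, 136, 132, 144, 160, 168, 170, 172, 174, 173, 172, 172, 174, 176, 178, 178, 176, 173, 172, 171, 171, 173, 175, 176, 178, 177, 178, 176, 173, 167, 164, 166, 173, 181, 188, 193, 198, 202, 205]
bar row 181 [142, 143, 143, 143, 143, 143, 142, 138, 136, 155, 176, 188, 192, 192, 192, 192, 193, 196, 199, 198, 196, 194, 192, 191, 191, 192, 194, 196, 198, 198, 199, 198, 197, 196, 192, 186, 174, 167, 173, 179, 181, 183,
[... 212 characters left out ...]
, 169, 170, 171, 175, 179, 180, 181, 181]
bar row 188 [142, 143, 143, 143, 143, 142, 143, 142, 141, 137, 125, 105, 90, 88, 88, 88, 89, 86, 88, 86, 86, 88, 89, 90, 91, 92, 92, 92, 91, 90, 91, 93, 104, 129, 154, 164, 168, 170, 171, 174, 178, 181, 181, 180, 182]
cheek left front [ 0.5306 -0.1189]
cheek left rear [ 0.5386 -0.1185]
base left [ 0.5341 -0.111 ]
tongue left end [ 0.5404 -0.0905]
tongue left end [ 0.5399 -0.0902]
tongue left end [ 0.5395 -0.0899]
plate corner [ 0.5417 -0.0371]
bar [ 0.5683 -0.0892  0.5684 -0.0731]
pin head BL [0.4541 0.2221]
pin head BR [0.4563 0.2454]
pin head FR [0.465  0.2438]
pin head FL [0.4647 0.2203]
pin shank base [0.4666 0.2306]
pin shank mid [0.5056 0.2275]
```

Emit:
drive_tool([
  [1, 0.186, 0.381, 0, 0],
  [1, 0.186, 0.381, 0, 0],
  [1, 0.186, 0.381, 0, 0],
  [1, 0.186, 0.381, 0, 0],
])

```text
time_s: 5.6
ee_pos: [0.524, 0.1332, 0.3296]
tool_rot: [-0.093, 0.996, 0.0, -0.002]
ft_force: [0.3, -0.0, 0.1]
finger_gap: 1.001
finger_force: 0.0
```

Emit:
drive_tool([
  [1, 0.186, 0.381, 0.2, 0.239],
  [1, 0.186, 0.381, 0.2, 0.239],
  [1, 0.186, 0.381, 0.2, 0.239],
  [1, 0.186, 0.381, 0.2, 0.239],
  [1, 0.186, 0.381, 0.2, 0.239],
])

```text
time_s: 6.1
ee_pos: [0.4509, 0.2334, 0.27]
tool_rot: [0.033, 0.999, -0.001, -0.001]
ft_force: [-0.2, -0.7, 0.5]
finger_gap: 0.998
finger_force: 0.0
```

```bash
cat > st.py <<'E'
from h import *
def st():
    s=sense();M=R.from_quat(s["tool_rot"]).as_matrix()
    print("t",s["time_s"],"tcp",np.round(s["ee_pos"],4),"grasp",np.round(s["ee_pos"]+M@[0,0,.172],4),"yang",round(np.arctan2(-M[0,1],M[1,1]),4),"F",np.round(s["ft_force"],1),"gap mm",round(s["finger_gap"]*91,1),"ff",round(s["finger_force"],1),"dq",round(abs(s["dq"]).max(),3));return s,M
E
python3 - <<'E'
from st import *
grab_frame("top");s,M=st();p,d=shot("wrist");np.save("wT.npy",wcam(s))
cv2.imwrite("pics/w2.png",cv2.cvtColor(cv2.resize(p[180:360,150:410],None,fx=3,fy=3,interpolation=cv2.INTER_CUBIC),cv2.COLOR_RGB2BGR))
print(M.T@(np.array([.4505,.2335,.194+.172*0])-s["ee_pos"])/.3)
E
```

```text
t 6.15 tcp [0.4515 0.233  0.2707] grasp [0.4516 0.2329 0.0987] yang -0.0676 F [ 0.5 -0.7  0.2] gap mm 91.0 ff 0.0 dq 0.02
[0.00361117 0.00153087 0.25568253]
```

View pics/w2.png

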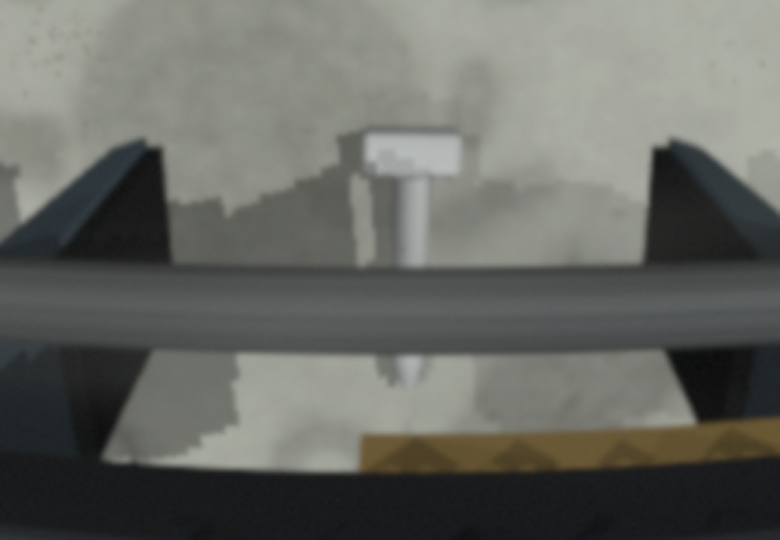

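Run:
```python
from st import *
T=np.load("wT.npy");s,M=st()
f=lambda u,v,z:wz(T,150+u/3,180+v/3,z)
t=lambda q:np.round(M.T@(q-s["ee_pos"]),4)[:2]
for n,u,v,z in(("bl",363,132,.01),("br",460,132,.01),("fr",460,174,.01),("fl",365,174,.01),("nose",409,386,.005),("sh base",412,180,.008),("sh mid",412,262,.008)):
    q=f(u,v,z);print(n,np.round(q[:2],4),"tool xy",t(q))
```

```text
t 6.2 tcp [0.4518 0.2327 0.2711] grasp [0.452  0.2327 0.0991] yang -0.0687 F [-0.3 -1.  -0.5] gap mm 90.8 ff 0.0 dq 0.011
bl [0.453  0.2208] tool xy [-0.0017 -0.0118]
br [0.4546 0.2458] tool xy [-0.0017  0.0132]
fr [0.4661 0.2452] tool xy [-0.0131  0.0134]
fl [0.4644 0.2205] tool xy [-0.0131 -0.0114]
nose [0.5325 0.2275] tool xy [-0.0806  0.0003]
sh base [0.4676 0.2325] tool xy [-0.0155  0.0009]
sh mid [0.4912 0.231 ] tool xy [-0.0392  0.001 ]
```

Emit:
drive_tool([
  [1, 0.008, 0.003, 0.12, 0],
  [1, 0.008, 0.003, 0.2, 0],
  [1, 0.008, 0.003, 0.256, 0],
  [1, 0.008, 0.003, 0.256, 0],
  [1, 0.008, 0.003, 0.256, 0],
])

```text
time_s: 6.7
ee_pos: [0.4494, 0.2338, 0.1947]
tool_rot: [0.035, 0.999, 0.0, 0.0]
ft_force: [0.3, 0.3, 0.4]
finger_gap: 0.998
finger_force: 0.0
```

Emit:
drive_tool([
  [-1, 0, 0, 0, 0],
  [-1, 0, 0, 0, 0],
  [-1, 0, 0, 0, 0],
  [-1, 0, 0, 0, 0],
  [-1, 0, 0, 0, 0],
], grip_force=45)

```text
time_s: 7.2
ee_pos: [0.4483, 0.2345, 0.1944]
tool_rot: [0.034, 0.999, 0.0, 0.0]
ft_force: [-0.7, -1.0, 0.0]
finger_gap: 0.593
finger_force: 0.0
```

Emit:
drive_tool([
  [-1, 0, 0, 0, 0],
  [-1, 0, 0, 0, 0],
  [-1, 0, 0, 0, 0],
  [-1, 0, 0, 0, 0],
  [-1, 0, 0, 0, 0],
])

```text
time_s: 7.7
ee_pos: [0.4483, 0.2345, 0.1941]
tool_rot: [0.034, 0.999, 0.0, -0.0]
ft_force: [-0.0, 0.8, -0.3]
finger_gap: 0.272
finger_force: 45.0
```

```bash
python3 -c "
from st import *
st()"
```

```text
t 7.7 tcp [0.4483 0.2345 0.1941] grasp [0.4483 0.2345 0.0221] yang -0.0678 F [-0.   0.8 -0.3] gap mm 24.8 ff 45.0 dq 0.002
```

Emit:
drive_tool([
  [-1, 0, 0, -0.1, 0],
  [-1, 0, 0, -0.2, 0],
  [-1, 0, 0, -0.333, 0],
  [-1, 0, 0, -0.333, 0],
])

```text
time_s: 8.1
ee_pos: [0.4497, 0.2351, 0.2988]
tool_rot: [0.034, 0.999, 0.003, 0.005]
ft_force: [1.4, 0.0, -0.7]
finger_gap: 0.271
finger_force: 45.0
```

Emit:
drive_tool([
  [-1, -0.02, -0.1, 0, 0],
  [-1, -0.043, -0.25, 0, 0],
  [-1, -0.043, -0.4, 0, 0],
  [-1, -0.043, -0.487, 0, 0],
  [-1, -0.043, -0.487, 0, 0],
])

```text
time_s: 8.6
ee_pos: [0.4505, 0.0853, 0.2934]
tool_rot: [0.036, 0.999, -0.0, -0.001]
ft_force: [-1.0, 0.5, -1.3]
finger_gap: 0.267
finger_force: 45.0
```

Emit:
drive_tool([
  [-1, -0.02, -0.1, 0, -0.1],
  [-1, -0.043, -0.25, 0, -0.18],
  [-1, -0.043, -0.4, 0, -0.241],
  [-1, -0.043, -0.487, 0, -0.241],
  [-1, -0.043, -0.487, 0, -0.241],
])

```text
time_s: 9.1
ee_pos: [0.4543, -0.0606, 0.2936]
tool_rot: [-0.09, 0.996, -0.0, -0.0]
ft_force: [-0.2, 0.0, -0.3]
finger_gap: 0.271
finger_force: 45.0
```

```bash
cat >> st.py <<'E'
th=.184;c_,k_=np.cos(th),np.sin(th)
def rel(tx,ty,tz):
    s,M=st();w=np.array([c_*tx-k_*ty,k_*tx+c_*ty,tz])
    e=s["ee_pos"];print("shaker-frame xy",round(c_*e[0]+k_*e[1],4),round(-k_*e[0]+c_*e[1],4),"cmd",np.round(M.T@(w-e)/.3,4),"yaw",round(np.degrees(np.arctan2(-M[0,1],M[1,1])-th)/60,4))
E
python3 - <<'E'
from st import *
rel(.436,-.1407,.2231);p,d=shot("scene");s=sense();
w,_=grab_frame("wrist");o=np.zeros((580,780,3),np.uint8)
a=cv2.resize(p[185:260,220:350],None,fx=6,fy=6,interpolation=cv2.INTER_CUBIC)[:380]
o[:a.shape[0],:]=a[:,:780]
b=cv2.resize(w[230:297,180:390],None,fx=3,fy=3)[:200];o[380:380+b.shape[0],:b.shape[1]]=b
cv2.imwrite("pics/s1.png",cv2.cvtColor(o,cv2.COLOR_RGB2BGR))
E
```

```text
t 9.1 tcp [ 0.4543 -0.0606  0.2936] grasp [ 0.4543 -0.0606  0.1216] yang 0.181 F [-0.2  0.  -0.3] gap mm 24.7 ff 45.0 dq 0.058
shaker-frame xy 0.4356 -0.1427 cmd [-0.0014  0.0066  0.235 ] yaw -0.0029
```

View pics/s1.png

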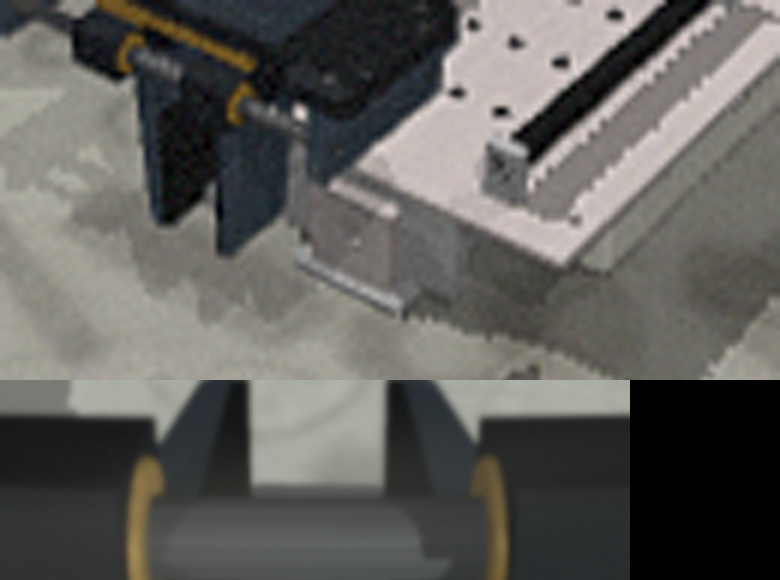

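Emit:
drive_tool([
  [-1, 0, 0, 0.1, -0.003],
  [-1, 0, 0, 0.2, -0.003],
  [-1, 0, 0, 0.235, -0.003],
  [-1, 0, 0, 0.235, -0.003],
  [-1, 0, 0, 0.235, -0.003],
])

```text
time_s: 9.7
ee_pos: [0.4549, -0.0582, 0.2241]
tool_rot: [-0.094, 0.996, -0.0, 0.001]
ft_force: [0.5, 0.5, 0.1]
finger_gap: 0.271
finger_force: 45.0
```

Run:
```python
from st import *
rel(.436,-.1407,.2231)
q=px2z("scene",279.2,225,.034);print(q,c_*q[0]+k_*q[1],-k_*q[0]+c_*q[1])
```

```text
t 9.7 tcp [ 0.4549 -0.0582  0.2241] grasp [ 0.4551 -0.0582  0.0521] yang 0.1888 F [0.5 0.5 0.1] gap mm 24.7 ff 45.0 dq 0.018
shaker-frame xy 0.4366 -0.1404 cmd [ 0.0018 -0.0008  0.0034] yaw 0.0046
[ 0.54442168 -0.0484448   0.034     ] 0.5263680519049944 -0.14723634053760792
```

Emit:
drive_tool([
  [-1, -0.015, 0, 0.003, 0.004],
  [-1, -0.03, 0, 0.003, 0.004],
  [-1, -0.045, 0, 0.003, 0.004],
  [-1, -0.053, 0, 0.003, 0.004],
  [-1, -0.053, 0, 0.003, 0.004],
])

```text
time_s: 10.2
ee_pos: [0.4704, -0.0559, 0.2228]
tool_rot: [-0.092, 0.996, -0.0, 0.0]
ft_force: [0.6, 0.4, -0.5]
finger_gap: 0.271
finger_force: 45.0
```

```bash
python3 -c "
from st import *
rel(.514,-.1407,.2231)"
```

```text
t 10.2 tcp [ 0.4704 -0.0559  0.2228] grasp [ 0.4705 -0.0559  0.0508] yang 0.1835 F [ 0.6  0.4 -0.5] gap mm 24.6 ff 45.0 dq 0.015
shaker-frame xy 0.4522 -0.141 cmd [-0.2059  0.0011 -0.0007] yaw -0.0005
```

Emit:
drive_tool([
  [-1, -0.01, 0.001, 0, 0],
  [-1, -0.02, 0.001, 0, 0],
  [-1, -0.033, 0.001, 0, 0],
  [-1, -0.033, 0.001, 0, 0],
])

```text
time_s: 10.6
ee_pos: [0.4802, -0.0537, 0.2227]
tool_rot: [-0.092, 0.996, 0.0, 0.0]
ft_force: [0.5, -0.6, -0.6]
finger_gap: 0.27
finger_force: 45.0
```

```bash
python3 -c "
from st import *
rel(.514,-.1407,.2231)"
```

```text
t 10.6 tcp [ 0.4802 -0.0537  0.2227] grasp [ 0.4803 -0.0536  0.0507] yang 0.1836 F [ 0.5 -0.6 -0.6] gap mm 24.6 ff 45.0 dq 0.011
shaker-frame xy 0.4622 -0.1406 cmd [-0.1726 -0.0002 -0.0013] yaw -0.0004
```

Emit:
drive_tool([
  [-1, -0.01, 0, 0, 0],
  [-1, -0.02, 0, 0, 0],
  [-1, -0.03, 0, 0, 0],
  [-1, -0.04, 0, 0, 0],
  [-1, -0.04, 0, 0, 0],
])

```text
time_s: 11.1
ee_pos: [0.4919, -0.0515, 0.2227]
tool_rot: [-0.092, 0.996, -0.0, 0.0]
ft_force: [-0.2, 0.3, -0.1]
finger_gap: 0.274
finger_force: 45.0
```

```bash
python3 -c "
from st import *
rel(.514,-.1407,.2231)"
```

```text
t 11.1 tcp [ 0.4919 -0.0515  0.2227] grasp [ 0.4921 -0.0515  0.0507] yang 0.1836 F [-0.2  0.3 -0.1] gap mm 24.9 ff 45.0 dq 0.009
shaker-frame xy 0.4742 -0.1406 cmd [-0.1327 -0.0002 -0.0013] yaw -0.0003
```

Emit:
drive_tool([
  [-1, -0.015, 0, 0, 0],
  [-1, -0.03, 0, 0, 0],
  [-1, -0.045, 0, 0, 0],
  [-1, -0.06, 0, 0, 0],
  [-1, -0.06, 0, 0, 0],
])

```text
time_s: 11.6
ee_pos: [0.5099, -0.0482, 0.2227]
tool_rot: [-0.092, 0.996, -0.0, 0.001]
ft_force: [-0.1, 0.5, -0.0]
finger_gap: 0.271
finger_force: 45.0
```

Emit:
drive_tool([
  [-1, -0.015, 0, 0, 0],
  [-1, -0.03, 0, 0, 0],
  [-1, -0.045, 0, 0, 0],
  [-1, -0.05, 0, 0, 0],
  [-1, -0.05, 0, 0, 0],
])

```text
time_s: 12.1
ee_pos: [0.5241, -0.0455, 0.2226]
tool_rot: [-0.092, 0.996, -0.0, 0.0]
ft_force: [-0.5, -0.3, -0.8]
finger_gap: 0.271
finger_force: 45.0
```

```bash
python3 -c "
from st import *
rel(.514,-.1407,.2231)"
```

```text
t 12.1 tcp [ 0.5241 -0.0455  0.2226] grasp [ 0.5242 -0.0455  0.0506] yang 0.1836 F [-0.5 -0.3 -0.8] gap mm 24.6 ff 45.0 dq 0.011
shaker-frame xy 0.5069 -0.1406 cmd [-0.0235 -0.0002 -0.0015] yaw -0.0003
```

Emit:
drive_tool([
  [-1, -0.006, 0, 0, 0],
  [-1, -0.012, 0, 0, 0],
  [-1, -0.018, 0, 0, 0],
  [-1, -0.018, 0, 0, 0],
])

```text
time_s: 12.5
ee_pos: [0.5292, -0.0446, 0.2226]
tool_rot: [-0.092, 0.996, 0.0, -0.0]
ft_force: [0.1, -0.6, 0.3]
finger_gap: 0.275
finger_force: 45.0
```

Emit:
drive_tool([
  [-1, -0.004, 0, 0, 0],
  [-1, -0.007, 0, 0, 0],
  [-1, -0.007, 0, 0, 0],
])

```text
time_s: 12.8
ee_pos: [0.5301, -0.0444, 0.2223]
tool_rot: [-0.092, 0.996, 0.0, -0.002]
ft_force: [-4.9, -2.1, 1.9]
finger_gap: 0.267
finger_force: 45.0
```

```bash
python3 -c "
from st import *
rel(.514,-.1407,.2231)"
```

```text
t 12.8 tcp [ 0.5301 -0.0444  0.2223] grasp [ 0.5293 -0.0445  0.0503] yang 0.184 F [-4.9 -2.1  1.9] gap mm 24.3 ff 45.0 dq 0.002
shaker-frame xy 0.513 -0.1406 cmd [-0.0034 -0.0002 -0.0027] yaw -0.0
```

Emit:
drive_tool([
  [-1, -0.004, 0, 0, 0],
  [-1, -0.007, 0, 0, 0],
  [-1, -0.007, 0, 0, 0],
])

```text
time_s: 13.1
ee_pos: [0.5309, -0.0442, 0.2221]
tool_rot: [-0.092, 0.996, -0.0, -0.004]
ft_force: [-7.7, -3.1, 4.8]
finger_gap: 0.265
finger_force: 45.0
```

Emit:
drive_tool([
  [-1, 0.009, 0, 0, 0],
  [0.5, 0.009, 0, 0, 0],
  [0.5, 0.009, 0, 0, 0],
  [0.5, 0.009, 0, 0, 0],
  [0.5, 0.009, 0, 0, 0],
])

```text
time_s: 13.6
ee_pos: [0.5317, -0.0444, 0.2231]
tool_rot: [-0.092, 0.996, -0.0, 0.002]
ft_force: [-0.4, 0.3, 0.4]
finger_gap: 0.59
finger_force: 0.0
```

Emit:
drive_tool([
  [0.5, 0, 0, 0, 0],
  [0.5, 0.04, 0, 0, 0],
  [0.5, 0.1, 0, 0, 0],
  [0.5, 0.16, 0, 0, 0],
  [0.5, 0.16, 0, 0, 0],
])

```text
time_s: 14.1
ee_pos: [0.4808, -0.0533, 0.2224]
tool_rot: [-0.091, 0.996, 0.0, -0.001]
ft_force: [-0.2, 0.2, 0.3]
finger_gap: 0.745
finger_force: 0.0
```

Emit:
drive_tool([
  [-1, 0, 0, 0.01, 0],
  [-1, 0, 0, 0.01, 0],
  [-1, 0, 0, 0.01, 0],
  [-1, 0, 0, 0.01, 0],
  [-1, 0, 0, 0.01, 0],
], grip_force=20)

```text
time_s: 14.6
ee_pos: [0.4837, -0.053, 0.2196]
tool_rot: [-0.092, 0.996, 0.0, 0.0]
ft_force: [0.2, -0.4, -0.1]
finger_gap: 0.343
finger_force: 0.0
```

Emit:
drive_tool([
  [-1, 0, 0, 0, 0],
  [-1, 0, 0, 0, 0],
  [-1, 0, 0, 0, 0],
  [-1, 0, 0, 0, 0],
])

```text
time_s: 15.0
ee_pos: [0.4834, -0.0531, 0.2197]
tool_rot: [-0.092, 0.996, 0.0, 0.0]
ft_force: [0.7, -0.7, 0.2]
finger_gap: 0.012
finger_force: 0.0
```

```bash
python3 -c "
from st import *
rel(.5026,-.1407,.218)"
```

```text
t 15.0 tcp [ 0.4834 -0.0531  0.2197] grasp [ 0.4834 -0.0531  0.0477] yang 0.1835 F [ 0.7 -0.7  0.2] gap mm 1.1 ff 0.0 dq 0.001
shaker-frame xy 0.4655 -0.1406 cmd [-0.1236 -0.0002  0.0055] yaw -0.0004
```

Emit:
drive_tool([
  [-1, -0.03, 0, 0.004, 0],
  [-1, -0.06, 0, 0.004, 0],
  [-1, -0.09, 0, 0.004, 0],
  [-1, -0.11, 0, 0.004, 0],
  [-1, -0.11, 0, 0.004, 0],
])

```text
time_s: 15.5
ee_pos: [0.5167, -0.0469, 0.2183]
tool_rot: [-0.092, 0.996, -0.0, 0.0]
ft_force: [-0.2, 0.2, -0.7]
finger_gap: 0.003
finger_force: 0.0
```

Emit:
drive_tool([
  [-1, -0.005, 0, 0, 0],
  [-1, -0.01, 0, 0, 0],
  [-1, -0.013, 0, 0, 0],
  [-1, -0.013, 0, 0, 0],
])

```text
time_s: 15.9
ee_pos: [0.5185, -0.0465, 0.2182]
tool_rot: [-0.092, 0.996, 0.0, -0.002]
ft_force: [-4.6, -2.5, 2.1]
finger_gap: 0.002
finger_force: 2.6
```

```bash
python3 -c "
from st import *
rel(.5026,-.1407,.218)"
```

```text
t 15.9 tcp [ 0.5185 -0.0465  0.2182] grasp [ 0.5179 -0.0465  0.0462] yang 0.1837 F [-4.6 -2.5  2.1] gap mm 0.2 ff 2.6 dq 0.003
shaker-frame xy 0.5013 -0.1406 cmd [-0.0045 -0.0004  0.0006] yaw -0.0003
```

Emit:
drive_tool([
  [-1, -0.005, 0, 0, 0],
  [-1, -0.01, 0, 0, 0],
  [-1, -0.015, 0, 0, 0],
  [-1, -0.015, 0, 0, 0],
])

```text
time_s: 16.3
ee_pos: [0.5203, -0.0462, 0.2176]
tool_rot: [-0.092, 0.996, 0.0, -0.007]
ft_force: [-12.3, -6.3, 8.0]
finger_gap: 0.005
finger_force: 7.0
```

```bash
python3 -c "
from st import *
rel(.5026,-.1407,.218)"
```

```text
t 16.3 tcp [ 0.5203 -0.0462  0.2176] grasp [ 0.518  -0.0464  0.0456] yang 0.1846 F [-12.3  -6.3   8. ] gap mm 0.4 ff 7.0 dq 0.004
shaker-frame xy 0.503 -0.1406 cmd [ 0.0015 -0.0002 -0.0012] yaw 0.0006
```

Emit:
drive_tool([
  [-1, 0.05, 0, 0, 0],
  [-1, 0.12, 0, 0, 0],
  [-1, 0.12, 0, -0.15, 0],
  [-1, 0.12, 0, -0.3, 0],
  [-1, 0.12, 0, -0.38, 0],
])

```text
time_s: 16.8
ee_pos: [0.4895, -0.0521, 0.3362]
tool_rot: [-0.091, 0.996, -0.001, 0.004]
ft_force: [1.0, -0.5, -0.4]
finger_gap: 0.006
finger_force: 0.0
```

Emit:
drive_tool([
  [-1, -0.12, 0, 0, 0],
  [-1, -0.28, 0, 0, 0],
  [-1, -0.4, 0, 0, 0],
  [-1, -0.42, 0, 0, 0],
  [-1, -0.42, 0, 0, 0],
])

```text
time_s: 17.3
ee_pos: [0.6133, -0.0288, 0.3319]
tool_rot: [-0.092, 0.996, 0.0, 0.0]
ft_force: [-0.2, 0.4, -1.1]
finger_gap: 0.006
finger_force: 0.0
```

Run:
```python
from st import *
grab_frame("top");s,M=st();p,d=shot("wrist");np.save("wT.npy",wcam(s))
T=wcam(s);K=camera_model("wrist")["K"]
# predict fork pixel
x,y=.5306,-.1407;w=np.array([c_*x-k_*y,k_*x+c_*y,.04,1]);q=np.linalg.inv(T)@w;r=np.arctan2(np.hypot(q[0],q[1]),-q[2]);n=np.hypot(q[0],q[1])
u,v=K[0,2]+K[0,0]*r*q[0]/n,K[1,2]-K[0,0]*r*q[1]/n;print(u,v)
u0,v0=int(u)-48,int(v)-36;print(u0,v0)
cv2.imwrite("pics/f.png",cv2.cvtColor(cv2.resize(p[v0:v0+72,u0:u0+96],None,fx=8,fy=8,interpolation=cv2.INTER_CUBIC),cv2.COLOR_RGB2BGR))
```

```text
t 17.35 tcp [ 0.6122 -0.0291  0.3319] grasp [ 0.612  -0.029   0.1599] yang 0.1836 F [-0.2 -0.3  0.3] gap mm 0.4 ff 0.0 dq 0.031
286.0690842036544 134.85058160172048
238 98
```

View pics/f.png

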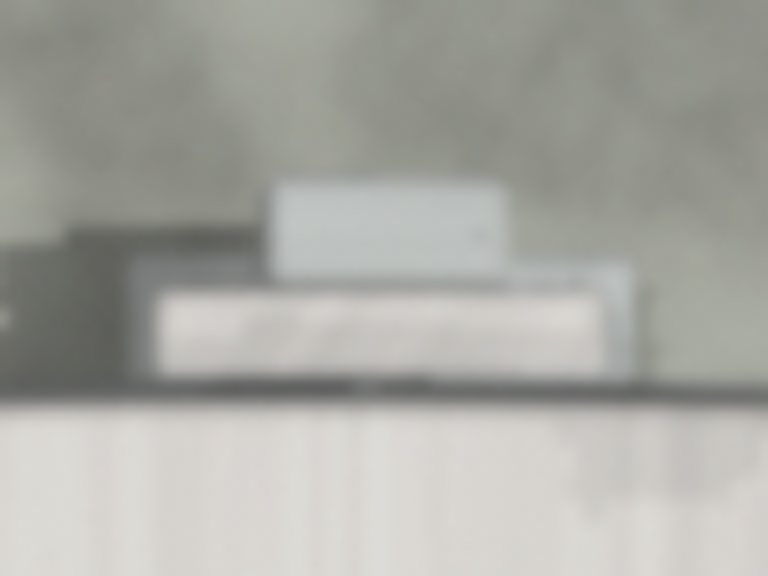

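Run:
```python
from st import *
T=np.load("wT.npy")
def f(n,u,v,z):
    q=wz(T,238+u/8,98+v/8,z);print(n,round(c_*q[0]+k_*q[1],4),round(-k_*q[0]+c_*q[1],4))
f("head back",389,181,.039);f("head front",389,279,.039);f("head L",507,230,.039);f("head R",272,230,.039)
f("cheek front",381,288,.052);f("cheek rear",381,378,.052);f("cheek L",605,335,.052);f("cheek R",157,335,.052)
```

```text
head back 0.5187 -0.1402
head front 0.529 -0.1402
head L 0.5238 -0.128
head R 0.5238 -0.1524
cheek front 0.5297 -0.1411
cheek rear 0.5387 -0.1411
cheek L 0.5343 -0.1188
cheek R 0.5343 -0.1633
```

```bash
python3 -c "
from rig import sign_off
print(sign_off())"
```

```text
the job is handed in; nothing more can be done
None
```

The platform is aligned with the fork, and the pin is through fork and tongue, pushed to a hard stop with its head against the front cheek to within about 1 mm by camera. The arm was clear and the three bystanders untouched when I handed the job in at about 17 s; sign-off returned no verdict.

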